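# Hang the thermometer holder on the sloping stand

### The job

Take the aluminium thermometer holder, the plate with a wooden bar handle, and hang it by its two holes on the two steel pins of the sloping stand, holes at the top and thermometer along the bottom, so that both pins come through and the plate lies flat against the stand. Set it down rather than letting it drop, let go, and leave the tank, the two canisters and the silicone ring where they stand.

Things in the scene. Friction and masses are not known exactly. Their poses are not given: they have to be found in the camera images.
- holder_grip (a point): Centre of the holder's wooden bar handle, half-way up it, over the plate's centre and 42 mm above its underside. The bar runs along y: 110 mm long, 14 mm thick in x, flat sides, 20 mm high (32 to 52 mm above the underside), on two 10 mm posts at y = +-45 mm; 26 mm free under it. Axes are the holder's: x to the edge with the holes, z out of the plate on the handle's side
- holder: Thermometer holder: loose aluminium plate 110 (x) x 170 (y) x 6 mm, 0.15 to 0.31 kg, at first flat on the table, handle up. Origin at the centre of its underside; two holes near the +x edge, which at first points roughly away from the robot. A steel probe with a 40 mm grey display box is clipped along the -x edge, up to 17 mm above the underside
- hole_left (a point): Centre of the holder's left (+y) hole at the plate's underside, at x = +38, y = +60 mm from the plate's centre; a plain round through-hole 14 mm across
- hole_right (a point): Centre of the right (-y) hole at the plate's underside, at x = +38, y = -60 mm from the plate's centre; 14 mm across
- panel: Sloping wooden face of the fixed stand, 150 mm (x, up the slope) x 210 mm (y) x 12 mm thick. It slopes 30 degrees from level, low edge towards the robot, turned up to 20 degrees to either side. Origin at the centre of the face, 85 mm above the table; x up the slope, y level to the left, z straight out of the face (30 degrees from vertical, leaning towards the robot)
- pin_left (a point): Foot of the left (+y) steel pin, on the face; axes as for panel. The pin stands square to the face (along the panel's z): 8 mm thick, 22 mm long, its last 5 mm tapering to 4 mm; at x = +40, y = +60 mm on the panel
- pin_right (a point): Foot of the right (-y) steel pin, same form, at x = +40, y = -60 mm on the panel
- tank: Bystander: yellow plastic developing tank, 104 mm across, 135 mm high, origin under its centre, behind the task's things
- canister_a: Bystander: clear canister with grey cap, 50 mm across, 85 mm high, origin under its centre, standing between holder and stand
- canister_b: Bystander: a second canister like it, towards the back
- silicone_ring: Bystander: dark silicone ring lying flat, 84 mm across, 12 mm high, near the robot
Mind the look-alikes: they are no part of the job. Of the things that look like the holder, the middle-sized one is meant.

How it is judged:
At the end, for the whole second after the job is handed in: Each hole's centre is within 6 mm of the foot of its own pin (left on left, right on right), the plate lies within 0.06 rad of the face, at rest and released (distance between hole_left and pin_left below 0.006 m and distance between hole_right and pin_right below 0.006 m and angle between the z axis of holder and the z axis of panel, either way round below 0.06 rad and linear speed of holder below 0.01 m/s and contact force between holder and the fingers below 0.1 N); the robot touches nothing.
It fails at once if the holder is dropped: falls faster than 0.6 m/s out of the gripper (linear speed of holder above 0.6 m/s and contact force between holder and the fingers below 0.1 N).
It fails at once if a bystander is shifted by more than 40 mm or knocked over (distance of any of tank, canister_a, canister_b, silicone_ring from where it was at the start of the episode above 0.04 m or angle between any of tank, canister_a, canister_b, silicone_ring's own z axis and vertical above 0.6 rad).
It also fails if it takes over 45 s, if anything falls off the work surface, if the arm or the gripper's body presses on something with over 40 N, if the wrist force passes 120 N, or if a joint passes its speed limit or range.

### The arm

A 6-joint arm with a two-finger parallel gripper is mounted at the origin on the work surface. World frame = base frame: x ahead of the robot, y to its left, z up, the work surface at z = 0. Lengths are in m, angles in rad, forces in N, time in s.
With the tool pointing down it reaches from about 0.3 to 0.775 m from the base axis. Payload 14.6 kg.
Tool frame: the origin (TCP) lies on the front face of the gripper's body, between the roots of the fingers; the fingertips stand 97 mm ahead of it and the grasp point (between the pads) lies 78 mm ahead of it; z points along the fingers, x is the direction in which the jaws open and shut, and the axes are right-handed (so a half turn about z gives the same grasp; the last joint's range is limited). The gripper opens to 94 mm and grips with 3 to 60 N. Pads are 16 mm wide; open, the fingers measure 119 mm over their backs; the gripper's body (75 mm by 177 mm) begins 78 mm behind the grasp point.
Start: joints at [1.197, 0.3, 1.521, -0, 1.321, -0.067], TCP at [0.166, 0.524, 0.303] pointing down, gripper open.
Joint ranges: [-3.03, 3.03], [-0.79, 2.21], [0.23, 2.52], [-1.04, 4.18], [0, 3.07], [-2.55, 2.55]. Speed limits (rad/s): [2.22, 2.22, 2.57, 3.14, 3.14, 3.14].

### API

Orientations are given as [roll, pitch, yaw] about the fixed x, y, z axes, in that order (R = Rz(yaw) Ry(pitch) Rx(roll)).
In Python, from station import sensors, camera, ctrl gives the robot as it stands.
- The arm moves only by the tool move_arm, never from a script. Its argument "rows" is text: rows parted by semicolons, each of 6 numbers parted by spaces: the shift along the tool's x, y, z in mm, then the turn, a rotation vector about the tool's x, y, z in rad. In form: x y z wx wy wz; .... A call has 1 to 20 rows; each row shifts and turns the pose as measured when the row begins, along the tool's axes as they then stand; what a row does not reach is not made up. A row lasts 1/8 s, in which the tool goes at most 62.5 mm and 10.7 degrees, less where a joint would pass 70% of its speed; a pose out of reach is approached as far as the arm can. A call with a gripper value outside its range is refused whole. "grip" is the opening, from -1 (shut) to 1 (fully open), set as the call begins (left out, the last holds). The fingers move at their own pace and stop on an object; "newtons" is the grip in N (left out, the last holds). Time passes only in rows, so rows that do not move let the fingers close. It gives the time, the measured TCP pose, the force and the opening at its end, in the units of the state.
- sensors.get_obs(): the state, without advancing time (a new reading comes with each control period).
- camera(name): name is "side" or "top" or "wrist"; returns a dict with "color" (480x640x3 uint8, blue, green, red), "z_map" (480x640 float32, m along the optical axis (not along the pixel's ray), 0 where there is no reading), "mtx" (3x3 intrinsics, pixels), "position" and "attitude" of the camera in the world; the wrist camera has in their place "hand_eye" (4x4, takes a point from camera to tool coordinates, whose origin is the TCP and whose axes are the tool frame's). Camera axes: x right, y down, z forward; pixel columns grow to the right and rows downward; lengths in m; the calibration is good to about 2 mm. A picture is of the moment at which its call begins: read the wrist's pose just before it.
- ctrl.hand_in(): hands the job in, once; it reports no verdict.
The state is a dict: "time_s": time; "qpos": joint angles; "joint_vel": joint speeds; "tau": joint torques, N m; "ee_pos": TCP position; "eef_rot": TCP orientation; "force": force on the tool from outside, world axes, zero at the start; "moment": the same for the moment, N m; "grip_width": finger opening in m.
Only numpy, scipy, OpenCV 4.12 (cv2) and the standard library are available. Lean on these libraries where they do the work, as an engineer would, in place of code of your own. Each camera call takes 0.05 s, during which the arm holds its last target.

## Working session

There is one attempt and no reset: what is moved stays moved. The work goes in short steps, Python scripts to look and compute and a tool call to move; the robot and the scene stay as the last step left them, time stands still between calls to the robot, and variables do not carry over. Pictures are saved under pics/ and viewed, and the job is handed in when it is done.

Besides the shell and the picture viewer there is one more tool, called after "Request:" by a JSON object that holds its "method" and its "body", one argument or row to a line. move_arm: Moves the arm, as the interface text tells. Its arguments: {"type":"object","properties":{"rows":{"type":"string"},"grip":{"type":"number"},"newtons":{"type":"number"}},"required":["rows"]}

```bash
mkdir -p pics; ls; python3 - <<'E'
from station import sensors,camera,ctrl
import cv2,numpy as np
print(sensors.get_obs())
for n in ["top","side","wrist"]:
    c=camera(n); cv2.imwrite(f"pics/{n}0.png",c["color"]); np.savez(f"{n}0.npz",**c)
    print(n,c["mtx"],c.get("position"),c.get("attitude"),c.get("hand_eye"))
E
```

```text
pics
{'time_s': 0.0, 'qpos': array([ 1.19742664e+00,  3.00476503e-01,  1.52160641e+00,  2.88160923e-05,
        1.32069199e+00, -6.66520543e-02]), 'joint_vel': array([-0.00019952,  0.00123092, -0.00034709, -0.00083656,  0.00198819,
        0.00173403]), 'tau': array([ 2.99015795e-03, -5.31788242e+01, -3.52755976e+01,  7.09837954e-02,
        2.42261623e-02, -4.22737446e-05]), 'ee_pos': array([0.16603025, 0.52417701, 0.30207259]), 'eef_rot': array([-3.14148606e+00,  1.17776110e-03,  1.26407161e+00]), 'force': array([-0.52393099,  0.06266142, -0.40063264]), 'moment': array([-0.0489652 , -0.00412974,  0.02219669]), 'grip_width': 0.09404129140635062}
top [[481.27316066   0.         318.41966685]
 [  0.         481.27316066 237.03024271]
 [  0.           0.           1.        ]] [ 0.44035568 -0.10040061  1.29239253] [-3.06133058 -0.00529054 -1.59573005] None
side [[509.056326     0.         315.41474018]
 [  0.         509.056326   238.02164776]
 [  0.           0.           1.        ]] [ 0.4364672  -1.23823002  0.72001469] [-2.08502504e+00 -5.99447784e-04 -1.00048468e-01] None
wrist [[346.50332794   0.         322.6887345 ]
 [  0.         346.50332794 235.423306  ]
 [  0.           0.           1.        ]] None None [[ 9.99997977e-01 -1.06765080e-03 -1.70478038e-03 -4.52236947e-04]
 [ 1.44491551e-03  9.70888348e-01  2.39528135e-01 -7.07355201e-02]
 [ 1.39941900e-03 -2.39530114e-01  9.70887927e-01 -8.19202358e-02]
 [ 0.00000000e+00  0.00000000e+00  0.00000000e+00  1.00000000e+00]]
```

View pics/top0.png

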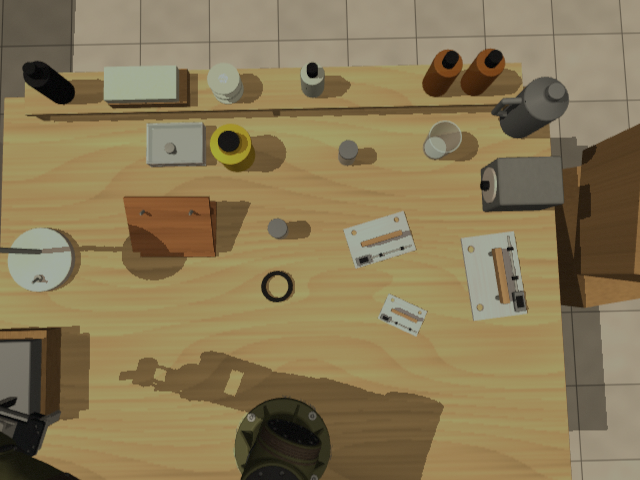

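View pics/side0.png

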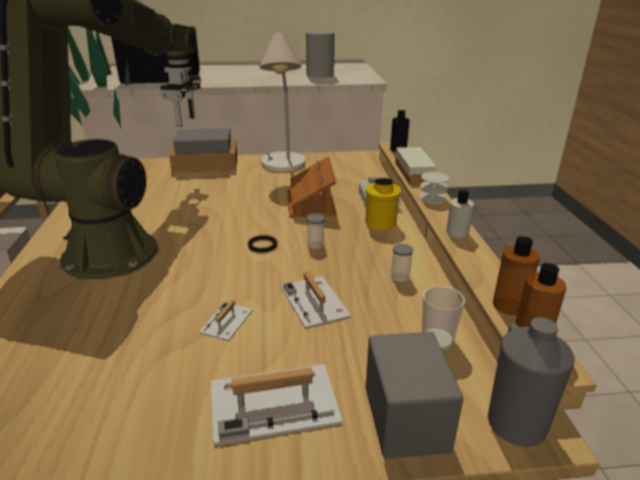

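The top view shows three holders. The middle-sized one is at about (380,239) and the stand at (170,227), with pins near (145,212) and (192,212). Next I'll get coarse poses.

```bash
cat > h.py <<'E'
import numpy as np,cv2
from scipy.spatial.transform import Rotation as R
def load(n): return dict(np.load(n))
def campose(c,ee=None,rot=None):
    T=np.eye(4)
    if 'position' in c and c['position'].shape==(3,):
        T[:3,:3]=R.from_euler('xyz',c['attitude']).as_matrix(); T[:3,3]=c['position']; return T
    W=np.eye(4); W[:3,:3]=R.from_euler('xyz',rot).as_matrix(); W[:3,3]=ee
    return W@c['hand_eye']
def cloud(c,T):
    z=c['z_map']; v,u=np.mgrid[:480,:640]; K=c['mtx']
    P=np.stack([(u-K[0,2])/K[0,0]*z,(v-K[1,2])/K[1,1]*z,z],-1)
    return P@T[:3,:3].T+T[:3,3]
def proj(c,T,P):
    p=(np.atleast_2d(P)-T[:3,3])@T[:3,:3]; K=c['mtx']
    return np.c_[p[:,0]/p[:,2]*K[0,0]+K[0,2],p[:,1]/p[:,2]*K[1,1]+K[1,2]]
E
python3 - <<'E'
from h import *
c=load('top0.npz');T=campose(c);P=cloud(c,T)
for n,(u,v) in dict(table=(300,330),h1=(352,236),h2=(404,215),h3=(410,250),h4=(372,262),hole1=(354,233),bar1=(364,245),bar2=(400,235),pl=(145,212),pr=(192,212),pa=(127,200),pb=(208,200),pc=(135,255),pd=(213,255),canA=(278,228),canB=(348,150),ring=(262,286),tank=(228,140),lamp=(40,250)).items(): print(n,P[v,u].round(4))
# panel plane
m=P[195:258,125:216].reshape(-1,3); m=m[(m[:,2]>.04)&(m[:,2]<.14)]
for i in range(5):
    c0=m.mean(0);U,S,V=np.linalg.svd(m-c0,full_matrices=False);n=V[2];d=abs((m-c0)@n);m=m[d<max(.004,np.percentile(d,50)*3)] 
n*=np.sign(n[2]);print(n,c0,len(m),np.degrees(np.arccos(n[2])),np.degrees(np.arctan2(-n[1],-n[0])))
im=c['color']
cv2.imwrite('pics/a.png',np.hstack([cv2.resize(im[190:265,115:225],None,fx=4,fy=4,interpolation=2)[:300,:400],cv2.resize(im[205:272,338:422],None,fx=4.5,fy=4.5,interpolation=2)[:300]]))
E
```

```text
table [ 0.2976 -0.0547 -0.0032]
h1 [ 0.5441 -0.1998  0.0072]
h2 [ 0.597  -0.341   0.0098]
h3 [ 0.5026 -0.3536  0.0087]
h4 [ 0.4732 -0.2514  0.0047]
hole1 [ 0.5528 -0.2062 -0.0015]
bar1 [ 0.5165 -0.2268  0.0508]
bar2 [ 0.54   -0.3207  0.0519]
pl [0.6084 0.3191 0.106 ]
pr [0.6049 0.2016 0.1107]
pa [0.6376 0.3595 0.1172]
pb [0.6329 0.1607 0.1165]
pc [0.5077 0.3815 0.0037]
pd [0.5022 0.1719 0.0107]
canA [ 0.5625 -0.008   0.0859]
canB [ 0.7573 -0.19    0.0892]
ring [0.4168 0.0429 0.0106]
tank [0.7767 0.1064 0.1363]
lamp [0.5257 0.6212 0.0277]
[-0.50111354  0.01322149  0.86528054] [0.57685291 0.26470456 0.08611218] 4317 30.085245511364075 -1.5113537488792448
```

View pics/a.png

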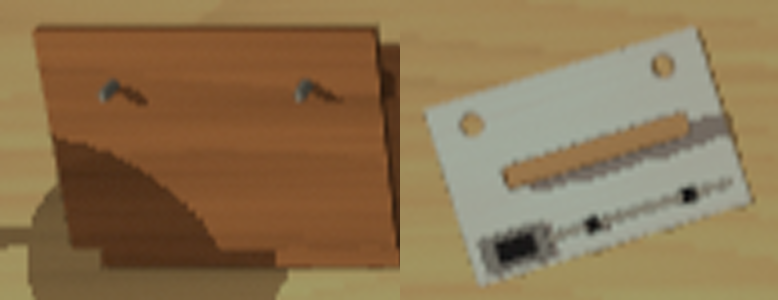

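```bash
cat >> h.py <<'E'
def toolrot(xdir,zdir):
    z=np.array(zdir,float);z/=np.linalg.norm(z);x=np.array(xdir,float);x-=z*(x@z);x/=np.linalg.norm(x)
    return R.from_matrix(np.c_[x,np.cross(z,x),z])
def rows(p0,r0,p1,r1,n=None,lin=.058,ang=.17):
    p0=np.array(p0);p1=np.array(p1);rv=(r0.inv()*r1).as_rotvec()
    if n is None: n=int(np.ceil(max(np.linalg.norm(p1-p0)/lin,np.linalg.norm(rv)/ang,1)))
    out=[];p=p0
    for i in range(n):
        a=r0*R.from_rotvec(rv*i/n)
        d=a.inv().apply((p1-p0)/n)*1000
        out.append(' '.join(f'{x:.1f}' for x in d)+' '+' '.join(f'{x:.4f}' for x in rv/n))
    return '; '.join(out)
E
python3 - <<'E'
from h import *
from station import sensors
o=sensors.get_obs();p0=o['ee_pos'];r0=R.from_euler('xyz',o['eef_rot'])
n=np.array([-.5,.0131,.866]);r1=toolrot([.866,-.023,.5],-n)
p1=np.array([.577,.265,.086])+.24*n
print(p1,r1.as_euler('xyz'));print(rows(p0,r0,p1,r1))
E
```

```text
[0.457    0.268144 0.29384 ] [-3.14141325 -0.52376003 -0.02655271]
-17.4 39.4 0.9 -0.0374 0.0499 0.1399; -11.8 41.4 1.7 -0.0374 0.0499 0.1399; -6.0 42.6 2.9 -0.0374 0.0499 0.1399; -0.2 42.9 4.3 -0.0374 0.0499 0.1399; 5.5 42.3 6.0 -0.0374 0.0499 0.1399; 11.0 40.9 8.0 -0.0374 0.0499 0.1399; 16.1 38.6 10.2 -0.0374 0.0499 0.1399; 20.8 35.6 12.5 -0.0374 0.0499 0.1399; 24.8 31.9 14.9 -0.0374 0.0499 0.1399
```

Request:
{"method": "move_arm", "body": {
  "rows": "-17.4 39.4 0.9 -0.0374 0.0499 0.1399; -11.8 41.4 1.7 -0.0374 0.0499 0.1399; -6.0 42.6 2.9 -0.0374 0.0499 0.1399; -0.2 42.9 4.3 -0.0374 0.0499 0.1399; 5.5 42.3 6.0 -0.0374 0.0499 0.1399; 11.0 40.9 8.0 -0.0374 0.0499 0.1399; 16.1 38.6 10.2 -0.0374 0.0499 0.1399; 20.8 35.6 12.5 -0.0374 0.0499 0.1399; 24.8 31.9 14.9 -0.0374 0.0499 0.1399; 0 0 0 0 0 0"
}}

```text
time_s: 1.4
ee_pos: [0.4607, 0.2544, 0.2925]
eef_rot: [-3.13, -0.536, -0.071]
force: [-0.5, 0.7, 0.1]
grip_width: 0.0936
```

```bash
cat > snap.py <<'E'
import sys
from h import *
from station import sensors,camera
def snap(name,cam='wrist'):
    o=sensors.get_obs();c=camera(cam)
    if cam=='wrist': c['ee']=o['ee_pos'];c['rot']=o['eef_rot']
    np.savez(name+'.npz',**c);cv2.imwrite(f'pics/{name}.png',c['color']);print(o['time_s'],o['ee_pos'],o['eef_rot'],o['force'],o['grip_width'])
snap(sys.argv[1],*(sys.argv[2:]))
E
python3 snap.py w1
```

```text
1.4 [0.46066917 0.2544271  0.29245173] [-3.13040414 -0.53594428 -0.07140145] [-0.51244974  0.7402614   0.14672729] 0.0935749254003101
```

View pics/w1.png

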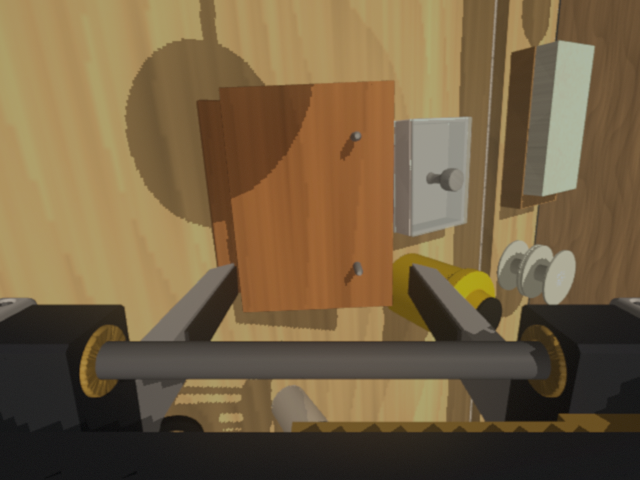

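The face is seen nearly square-on, with the pins at about (356,136) and (358,268). I'll refine the panel pose.

```bash
python3 - <<'E'
from station import sensors
print(sensors.get_obs()['joint_vel'])
E
python3 snap.py w2
python3 - <<'E'
from h import *
c=load('w2.npz');T=campose(c,c['ee'],c['rot']);P=cloud(c,T)
im=c['color']
m=P[95:300,245:340].reshape(-1,3)
for i in range(6):
    c0=m.mean(0);U,S,V=np.linalg.svd(m-c0,full_matrices=False);n=V[2];d=abs((m-c0)@n);m=m[d<.004]
n*=np.sign(n[2]);print(n,c0,len(m),d.mean(),np.degrees(np.arccos(n[2])),np.degrees(np.arctan2(-n[1],-n[0])))
np.savez('plane.npz',n=n,c0=c0)
a=cv2.resize(im[120:152,340:372],None,fx=12,fy=12,interpolation=2);b=cv2.resize(im[252:284,340:372],None,fx=12,fy=12,interpolation=2)
cv2.imwrite('pics/pins.png',np.hstack([a,b]))
# panel mask by depth on plane
D=np.abs((P-c0)@n)<.005
hsv=cv2.cvtColor(im,cv2.COLOR_BGR2HSV)
mk=(D&(c['z_map']>0)&(P[...,2]>.03)&(P[...,2]<.14)).astype(np.uint8)
nl,lab,st,ce=cv2.connectedComponentsWithStats(mk);k=1+np.argmax(st[1:,4]);print(st[k],ce[k])
mm=(lab==k).astype(np.uint8)
q=im.copy();q[mm==0]//=3;cv2.imwrite('pics/mask.png',q)
E
```

```text
[ 0.03613957 -0.00839903 -0.00027291  0.01321699  0.00885994 -0.02603739]
1.45 [0.4599877  0.25529579 0.29261381] [-3.13063625 -0.53545589 -0.06849471] [-1.12328529  0.10851126  0.25260835] 0.09418417404554316
[-0.50470815  0.01252953  0.8631991 ] [0.55080596 0.27086348 0.07253752] 15469 0.000550576693855523 30.32230170540926 -1.4220929887727265
[  220    82   175   231 36201] [312.04472252 194.13328361]
```

View pics/pins.png

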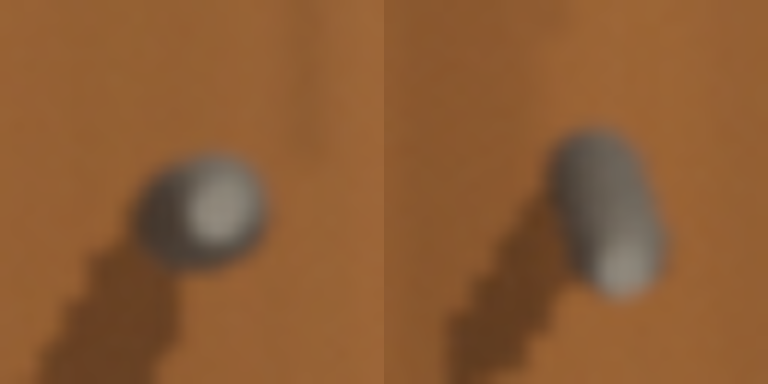

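View pics/mask.png

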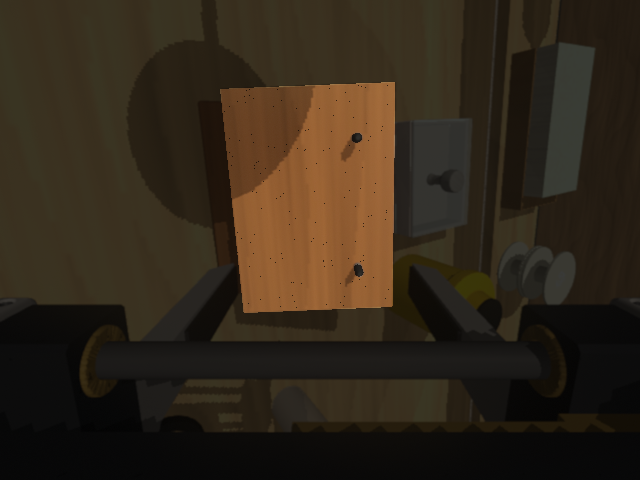

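```bash
cat > fitp.py <<'E'
from h import *
from scipy.optimize import least_squares
c=load('w2.npz');T=campose(c,c['ee'],c['rot']);P=cloud(c,T)
pl=np.load('plane.npz');n=pl['n'];c0=pl['c0']
mk=((np.abs((P-c0)@n)<.005)&(c['z_map']>0)&(P[...,2]>.03)&(P[...,2]<.14)).astype(np.uint8)
nl,lab,st,ce=cv2.connectedComponentsWithStats(mk);k=1+np.argmax(st[1:,4])
cnt=max(cv2.findContours((lab==k).astype(np.uint8),cv2.RETR_EXTERNAL,cv2.CHAIN_APPROX_NONE)[0],key=len)[:,0].astype(float)
hull=cv2.approxPolyDP(cnt.astype(np.int32),8,True)[:,0];print(hull)
# line fit edges
def line(i,j):
    a,b=hull[i].astype(float),hull[j].astype(float);d=(b-a)/np.linalg.norm(b-a);t=(cnt-a)@d;L=np.linalg.norm(b-a)
    e=np.abs((cnt-a)@[-d[1],d[0]]);s=cnt[(t>8)&(t<L-8)&(e<3)]
    vx,vy,x,y=cv2.fitLine(s.astype(np.float32),cv2.DIST_HUBER,0,.01,.01).ravel();return np.array([x,y]),np.array([vx,vy])
def inter(l1,l2):
    t=np.linalg.solve(np.c_[l1[1],-l2[1]],l2[0]-l1[0]);return l1[0]+t[0]*l1[1]
N=len(hull);ls=[line(i,(i+1)%N) for i in range(N)]
cor=np.array([inter(ls[i-1],ls[i]) for i in range(N)]);print(cor)
tips=np.array([[357.7,136.8],[359.7,274.2]])
def Rp(yaw,s): return R.from_euler('z',yaw).as_matrix()@R.from_euler('y',-s).as_matrix()
loc=np.array([[x,y,0] for x in(-.075,.075) for y in(-.105,.105)])
tl=np.array([[.04,.06,.022],[.04,-.06,.022]])
def mod(v):
    M=Rp(v[3],np.radians(30));return M,v[:3]
def res(v,w=1):
    M,t=mod(v);q=proj(c,T,loc@M.T+t);r=[]
    for p in cor: r+=list(w*(q[np.argmin(((q-p)**2).sum(1))]-p))
    r+=list((proj(c,T,tl@M.T+t)-tips).ravel());return np.array(r)
x0=[.577,.265,.085,-.025]
for nm,f in dict(all=res,tips=lambda v:np.r_[res(v,0),300*(v[2]-.085)],both=lambda v:np.r_[res(v,.5),300*(v[2]-.085)]).items():
    s=least_squares(f,x0);print(nm,s.x.round(5),np.degrees(s.x[3]),res(s.x).round(1))
    M,t=mod(s.x);print((np.array([[.04,.06,0],[.04,-.06,0]])@M.T+t).round(4), (t-c0)@n)
E
python3 fitp.py
```

```text
[[394  82]
 [220  89]
 [244 312]
 [392 305]]
[[394.42236  82.03802]
 [220.02931  88.70402]
 [243.55328 312.07587]
 [391.59296 306.0537 ]]
all [ 0.57304  0.26753  0.08302 -0.02457] -1.40794994607852 [ 0.5 -0.2 -0.1  0.  -0.1  0.1  0.3  0.1 -0.1  0.6 -0.4 -0.7]
[[0.6091 0.3267 0.103 ]
 [0.6062 0.2067 0.103 ]] -0.0022154704105882073
tips [ 0.57164  0.26792  0.08536 -0.02196] -1.2580583019841824 [ 0.9 -1.5 -1.4 -0.7 -0.4  1.1  1.1  0.8  0.   0.1 -0.  -0.1]
[[0.6076 0.3271 0.1054]
 [0.605  0.2072 0.1054]] 0.0005158633586576845
both [ 0.57258  0.26767  0.08397 -0.02395] -1.3720894046633654 [ 0.8 -0.6 -0.5 -0.3 -0.2  0.5  0.7  0.4  0.   0.4 -0.2 -0.4]
[[0.6086 0.3268 0.104 ]
 [0.6058 0.2069 0.104 ]] -0.001157221905564912
```

```bash
cat > plan.py <<'E'
from h import *
from station import sensors
def plan(p1,r1,**k):
    o=sensors.get_obs();p0=o['ee_pos'];r0=R.from_euler('xyz',o['eef_rot']);print(rows(p0,r0,p1,r1,**k))
E
python3 - <<'E'
from plan import *
plan([.527,-.273,.26],toolrot([np.cos(.244),np.sin(.244),0],[0,0,-1]),n=13)
E
```

```text
5.5 40.3 5.8 0.0056 -0.0410 -0.0231; 4.8 40.5 5.3 0.0056 -0.0410 -0.0231; 4.1 40.6 4.9 0.0056 -0.0410 -0.0231; 3.3 40.7 4.5 0.0056 -0.0410 -0.0231; 2.6 40.8 4.2 0.0056 -0.0410 -0.0231; 1.8 40.9 3.9 0.0056 -0.0410 -0.0231; 1.0 40.9 3.6 0.0056 -0.0410 -0.0231; 0.2 41.0 3.3 0.0056 -0.0410 -0.0231; -0.6 41.0 3.1 0.0056 -0.0410 -0.0231; -1.5 41.0 2.9 0.0056 -0.0410 -0.0231; -2.3 40.9 2.8 0.0056 -0.0410 -0.0231; -3.1 40.9 2.7 0.0056 -0.0410 -0.0231; -4.0 40.8 2.6 0.0056 -0.0410 -0.0231
```

Request:
{"method": "move_arm", "body": {
  "rows": "5.5 40.3 5.8 0.0056 -0.0410 -0.0231; 4.8 40.5 5.3 0.0056 -0.0410 -0.0231; 4.1 40.6 4.9 0.0056 -0.0410 -0.0231; 3.3 40.7 4.5 0.0056 -0.0410 -0.0231; 2.6 40.8 4.2 0.0056 -0.0410 -0.0231; 1.8 40.9 3.9 0.0056 -0.0410 -0.0231; 1.0 40.9 3.6 0.0056 -0.0410 -0.0231; 0.2 41.0 3.3 0.0056 -0.0410 -0.0231; -0.6 41.0 3.1 0.0056 -0.0410 -0.0231; -1.5 41.0 2.9 0.0056 -0.0410 -0.0231; -2.3 40.9 2.8 0.0056 -0.0410 -0.0231; -3.1 40.9 2.7 0.0056 -0.0410 -0.0231; -4.0 40.8 2.6 0.0056 -0.0410 -0.0231; 0 0 0 0 0 0; 0 0 0 0 0 0"
}}

```text
time_s: 3.38
ee_pos: [0.5414, -0.2701, 0.2593]
eef_rot: [-3.13, 0.014, 0.303]
force: [0.4, 0.2, 0.6]
grip_width: 0.0943
```

```bash
python3 snap.py w3
```

```text
3.375 [ 0.54141066 -0.27007378  0.25929179] [-3.13014759  0.01353928  0.30331699] [0.40344064 0.20056362 0.62160262] 0.0943120577555569
```

View pics/w3.png

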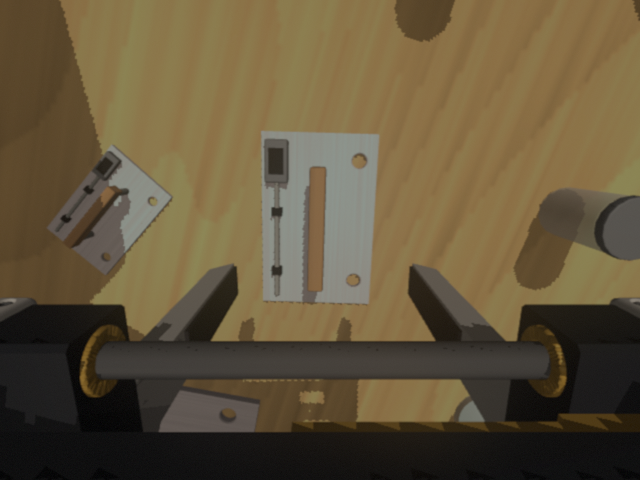

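The holder is central: plate corners at (262,131), (378,133), (369,304) and (264,303), holes near (360,160) and (353,280). Now fitting its pose.

```bash
cat > fith.py <<'E'
from h import *
from scipy.optimize import least_squares
c=load('w3.npz');T=campose(c,c['ee'],c['rot']);im=c['color']
hsv=cv2.cvtColor(im,cv2.COLOR_BGR2HSV)
mk=((hsv[...,1]<50)&(hsv[...,2]>90)).astype(np.uint8);mk[:, :250]=0;mk[:,390:]=0;mk[:120]=0;mk[306:]=0
nl,lab,st,ce=cv2.connectedComponentsWithStats(mk);k=1+np.argmax(st[1:,4]);m=(lab==k).astype(np.uint8)
cs,hi=cv2.findContours(m,cv2.RETR_CCOMP,cv2.CHAIN_APPROX_NONE)
cnt=max(cs,key=len)[:,0].astype(float)
holes=[]
for q in cs:
    x,y=q[:,0].mean(0)
    if 340<x<368 and 40<cv2.contourArea(q)<500: 
        e=cv2.fitEllipse(q);print(e);holes.append(e[0])
hull=np.array([[262,131],[378,133],[369,304],[264,303]])
def line(i,j):
    a,b=hull[i].astype(float),hull[j].astype(float);d=(b-a)/np.linalg.norm(b-a);t=(cnt-a)@d;L=np.linalg.norm(b-a)
    e=np.abs((cnt-a)@[-d[1],d[0]]);s=cnt[(t>8)&(t<L-8)&(e<3)]
    vx,vy,x,y=cv2.fitLine(s.astype(np.float32),cv2.DIST_HUBER,0,.01,.01).ravel();return np.array([x,y]),np.array([vx,vy])
def inter(l1,l2):
    t=np.linalg.solve(np.c_[l1[1],-l2[1]],l2[0]-l1[0]);return l1[0]+t[0]*l1[1]
ls=[line(i,(i+1)%4) for i in range(4)]
cor=np.array([inter(ls[i-1],ls[i]) for i in range(4)]);print(cor)
loc=np.array([[-.055,.085,.006],[.055,.085,.006],[.055,-.085,.006],[-.055,-.085,.006]])
hl=np.array([[.038,.06,.006],[.038,-.06,.006]])
holes=np.array(sorted(holes,key=lambda p:p[1]));print(holes)
def res(v):
    M=R.from_euler('z',v[2]).as_matrix();t=np.r_[v[:2],v[3]]
    r=(proj(c,T,loc@M.T+t)-cor).ravel()
    if len(holes)==2: r=np.r_[r,(proj(c,T,hl@M.T+t)-holes).ravel()]
    return r
s=least_squares(res,[.529,-.275,.244,0]);print(s.x.round(4),res(s.x).round(1))
s2=least_squares(lambda v:np.r_[res(v),1000*v[3]],s.x);print(s2.x.round(4),res(s2.x).round(1))
E
python3 fith.py
```

```text
((352.7548828125, 279.4702453613281), (12.879525184631348, 14.790916442871094), 83.69381713867188)
((358.7879943847656, 160.81671142578125), (15.468619346618652, 16.23539924621582), 35.488887786865234)
[[261.5032  131.21255]
 [378.13895 134.3737 ]
 [367.4285  302.48456]
 [263.2422  300.2065 ]]
[[358.78799438 160.81671143]
 [352.75488281 279.47024536]]
[ 0.5304 -0.2705  0.2747 -0.0026] [-0.4 -0.   0.1  0.   0.4  0.2  0.1 -0.8 -0.1  0.3  0.   0.3]
[ 0.5303 -0.2702  0.2747 -0.0008] [-0.8 -0.5  0.3 -0.4  0.6  0.7 -0.3 -0.3  0.1  0.1  0.1  0.7]
```

```bash
python3 - <<'E'
from plan import *
plan([.5303,-.2703,.17],toolrot([np.cos(.2747),np.sin(.2747),0],[0,0,-1]),n=4)
E
```

```text
-2.4 -0.5 22.4 -0.0028 0.0034 0.0072; -2.4 -0.6 22.4 -0.0028 0.0034 0.0072; -2.5 -0.6 22.4 -0.0028 0.0034 0.0072; -2.6 -0.6 22.4 -0.0028 0.0034 0.0072
```

Request:
{"method": "move_arm", "body": {
  "rows": "-2.4 -0.5 22.4 -0.0028 0.0034 0.0072; -2.4 -0.6 22.4 -0.0028 0.0034 0.0072; -2.5 -0.6 22.4 -0.0028 0.0034 0.0072; -2.6 -0.6 22.4 -0.0028 0.0034 0.0072; 0 0 0 0 0 0; 0 0 0 0 0 0"
}}

```text
time_s: 4.18
ee_pos: [0.5316, -0.2636, 0.1715]
eef_rot: [3.139, -0.005, 0.283]
force: [1.2, 0.2, -0.0]
grip_width: 0.0939
```

```bash
python3 - <<'E'
from plan import *
o=sensors.get_obs();print(o['ee_pos'],o['eef_rot'])
plan([.5303,-.2703,.12],toolrot([np.cos(.2747),np.sin(.2747),0],[0,0,-1]),n=4)
E
```

```text
[ 0.53163756 -0.26361286  0.17147642] [ 3.13885207 -0.00534155  0.28307898]
-0.9 1.5 12.9 0.0007 -0.0013 0.0021; -0.8 1.5 12.9 0.0007 -0.0013 0.0021; -0.8 1.5 12.9 0.0007 -0.0013 0.0021; -0.8 1.5 12.9 0.0007 -0.0013 0.0021
```

Request:
{"method": "move_arm", "body": {
  "rows": "-0.9 1.5 12.9 0.0007 -0.0013 0.0021; -0.8 1.5 12.9 0.0007 -0.0013 0.0021; -0.8 1.5 12.9 0.0007 -0.0013 0.0021; -0.8 1.5 12.9 0.0007 -0.0013 0.0021; 0 0 0 0 0 0; 0 0 0 0 0 0"
}}

```text
time_s: 4.92
ee_pos: [0.5307, -0.2708, 0.1173]
eef_rot: [3.141, -0.001, 0.275]
force: [-0.1, -0.6, 0.7]
grip_width: 0.0939
```

```bash
python3 - <<'E'
from plan import *
o=sensors.get_obs();print(o['ee_pos'],o['eef_rot'],o['joint_vel'])
plan([.5303,-.2703,.12],toolrot([np.cos(.2747),np.sin(.2747),0],[0,0,-1]),n=1)
E
```

```text
[ 0.53070111 -0.27076289  0.1172712 ] [ 3.14111588e+00 -6.85236238e-04  2.74577357e-01] [-0.00180891  0.00797246  0.00323084  0.00022216 -0.0021688  -0.00056777]
-0.3 -0.6 -2.7 0.0005 -0.0007 -0.0001
```

Request:
{"method": "move_arm", "body": {
  "rows": "-0.3 -0.6 -2.5 0 0 0; 0 0 0 0 0 0"
}}

```text
time_s: 5.18
ee_pos: [0.5305, -0.2703, 0.1207]
eef_rot: [3.14, -0.002, 0.275]
force: [0.5, -0.9, -0.5]
grip_width: 0.0943
```

Request:
{"method": "move_arm", "body": {
  "rows": "0 0 0 0 0 0; 0 0 0 0 0 0; 0 0 0 0 0 0; 0 0 0 0 0 0; 0 0 0 0 0 0; 0 0 0 0 0 0; 0 0 0 0 0 0; 0 0 0 0 0 0",
  "grip": -1,
  "newtons": 40
}}

```text
time_s: 6.18
ee_pos: [0.5306, -0.2703, 0.1212]
eef_rot: [3.14, -0.002, 0.275]
force: [-0.6, 0.5, 0.0]
grip_width: 0.0176
```

```bash
python3 snap.py w4
```

```text
6.175 [ 0.53058992 -0.27033965  0.12115106] [ 3.13971518e+00 -2.04383866e-03  2.74756523e-01] [-0.57164012  0.45510564  0.00573394] 0.017595106800752422
```

View pics/w4.png

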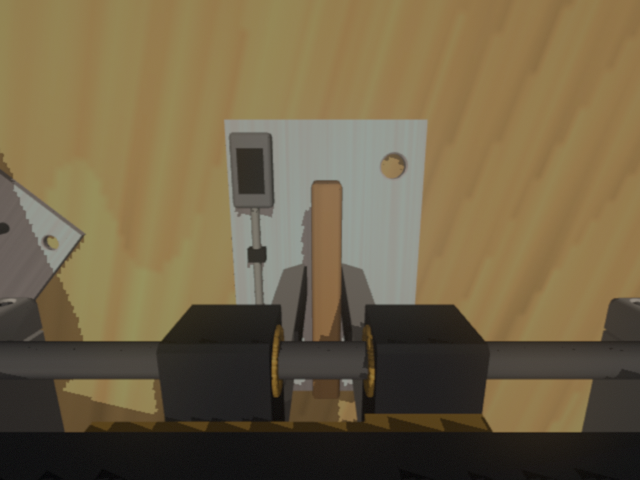

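The bar at (326,280) is between the fingers, but the opening is still 17.6 mm, so the close may not be finished.

Request:
{"method": "move_arm", "body": {
  "rows": "0 0 0 0 0 0; 0 0 0 0 0 0; 0 0 0 0 0 0; 0 0 0 0 0 0"
}}

```text
time_s: 6.72
ee_pos: [0.5307, -0.2703, 0.1212]
eef_rot: [3.14, -0.002, 0.275]
force: [-0.3, -0.8, 0.2]
grip_width: 0.0138
```

Request:
{"method": "move_arm", "body": {
  "rows": "0 0 -10 0 0 0; 0 0 -15 0 0 0; 0 0 -25 0 0 0; 0 0 -30 0 0 0; 0 0 -30 0 0 0; 0 0 -30 0 0 0; 0 0 -25 0 0 0; 0 0 -15 0 0 0; 0 0 0 0 0 0; 0 0 0 0 0 0"
}}

```text
time_s: 7.98
ee_pos: [0.529, -0.2695, 0.3129]
eef_rot: [3.139, -0.003, 0.275]
force: [0.0, -0.5, -1.4]
grip_width: 0.0139
```

```bash
python3 snap.py w5; cat > fitg.py <<'E'
import sys
from h import *
from scipy.optimize import least_squares
# holder in tool frame
c=load(sys.argv[1]+'.npz');T=c['hand_eye'];im=c['color'];z=c['z_map']
v,u=np.mgrid[:480,:640];K=c['mtx']
P=np.stack([(u-K[0,2])/K[0,0]*z,(v-K[1,2])/K[1,1]*z,z],-1)@T[:3,:3].T+T[:3,3]
print('plate depth pts (tool)',P[130,300].round(4),P[135,400].round(4),P[250,400].round(4),P[280,400].round(4))
mk=((P[...,2]>.095)&(P[...,2]<.13)&(z>0)).astype(np.uint8);mk[300:]=0
nl,lab,st,ce=cv2.connectedComponentsWithStats(mk);k=1+np.argmax(st[1:,4]);m=(lab==k)
cs,_=cv2.findContours(m.astype(np.uint8),cv2.RETR_EXTERNAL,cv2.CHAIN_APPROX_NONE);cnt=max(cs,key=len)[:,0].astype(float)
# edges: left,top,right
def fl(s):
    vx,vy,x,y=cv2.fitLine(s.astype(np.float32),cv2.DIST_HUBER,0,.01,.01).ravel();return np.array([x,y]),np.array([vx,vy])
xm,ym=cnt.min(0);xM=cnt[:,0].max()
L=fl(cnt[(cnt[:,0]<xm+14)&(cnt[:,1]>ym+12)&(cnt[:,1]<230)]);Tp=fl(cnt[(cnt[:,1]<ym+4)&(cnt[:,0]>xm+12)&(cnt[:,0]<xM-12)]);Rt=fl(cnt[(cnt[:,0]>xM-16)&(cnt[:,1]>ym+12)&(cnt[:,1]<290)])
def inter(l1,l2):
    t=np.linalg.solve(np.c_[l1[1],-l2[1]],l2[0]-l1[0]);return l1[0]+t[0]*l1[1]
cor=np.array([inter(L,Tp),inter(Tp,Rt)]);print(cor)
hm=(~m)[140:195,370:420].astype(np.uint8)
hs,_=cv2.findContours(hm,cv2.RETR_LIST,cv2.CHAIN_APPROX_NONE)
for q in hs:
    if 100<cv2.contourArea(q)<900: e=cv2.fitEllipse(q);print('hole',e[0][0]+370,e[0][1]+140,e[1])
pl=m&(np.abs(P[...,2]-np.median(P[m][:,2]))<.006)
q=P[pl];A=np.c_[q[:,:2],np.ones(len(q))];print('plane z=ax+by+c',np.linalg.lstsq(A,q[:,2],rcond=None)[0])
# nominal: holder x=tool x,y=-tool y,z=-tool z ; top surface at .1212-.006
def model(w): 
    Rr=R.from_rotvec([0,0,w[2]]);X=np.array([[-.055,-.085,0],[.055,-.085,0],[.038,-.06,0]]);return Rr.apply(X)+[w[0],w[1],w[3] if len(w)>3 else .1152]
pr=proj(c,T,model([0,0,0]));print('nominal px',pr)
s=least_squares(lambda w:(proj(c,T,model(w))[:2]-cor).ravel(),[0,0,0,.115]);print('fit dx dy dyaw z',s.x)
s=least_squares(lambda w:(proj(c,T,model(w))[:2]-cor).ravel(),[0,0,0]);print('fit dx dy dyaw',s.x,s.fun,proj(c,T,model(s.x))[2])
E
python3 fitg.py w5
```

```text
7.975 [ 0.52899162 -0.26945974  0.31287521] [ 3.13855385 -0.00316851  0.27469668] [ 0.00503822 -0.53254176 -1.37314646] 0.013885765479417854
plate depth pts (tool) [-0.014  -0.08    0.1152] [ 0.0405 -0.0773  0.1147] [ 0.044  -0.0119  0.115 ] [0.045  0.0069 0.1149]
[[221.25784 120.     ]
 [423.49585 120.     ]]
hole 389.1111812591553 165.80410385131836 (21.72581672668457, 23.8990421295166)
plane z=ax+by+c [ 0.00776407 -0.00225179  0.1149495 ]
nominal px [[224.15969917 120.53597963]
 [427.2918636  120.20696532]
 [393.6607326  167.26693601]]
fit dx dy dyaw z [-0.00194018 -0.00026607  0.00154308  0.11611502]
fit dx dy dyaw [-0.00193854 -0.00017818  0.00154228] [-0.46760574  0.03148758  0.46691881  0.03133938] [390.36545597 167.05381254]
```

View pics/w5.png

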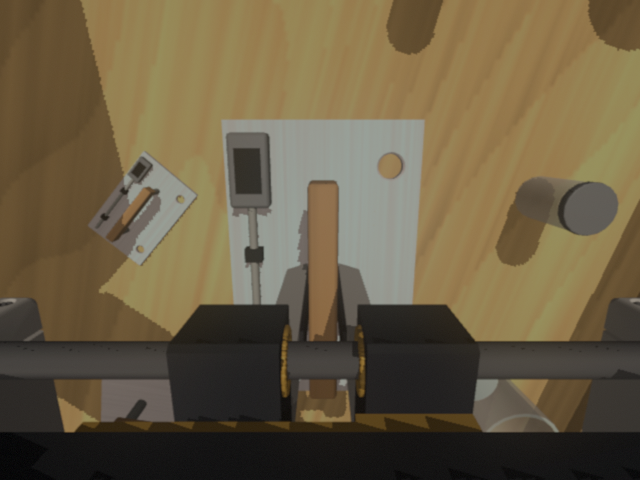

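```bash
cat > tgt.py <<'E'
from plan import *
Mp=R.from_euler('z',-.0243).as_matrix()@R.from_euler('y',-np.radians(30)).as_matrix()
tp=np.array([.5728,.2676,.0838])
def target(h,dx=.0019,dy=0.,ox=.002):
    return tp+Mp@[ox+dx,dy,h+.1210],toolrot(Mp[:,0],-Mp[:,2])
def state():
    o=sensors.get_obs();r=R.from_euler('xyz',o['eef_rot']);p=Mp.T@(o['ee_pos']-tp)
    print('t',o['time_s'],'tcp in panel mm',(p*1e3).round(1),'h',round((p[2]-.121)*1e3,1),'roterr',(target(0)[1].inv()*r).as_rotvec().round(4),'F panel',(Mp.T@o['force']).round(1),o['grip_width'])
E
python3 - <<'E'
from tgt import *
p,r=target(.07);print(p,r.as_euler('xyz'));plan(p,r,n=14)
E
```

```text
[0.4807047  0.26983836 0.25116085] [ 3.14159265 -0.52359878 -0.0243    ]
7.1 -38.0 4.3 -0.0054 0.0369 0.0209; 6.2 -38.2 4.4 -0.0054 0.0369 0.0209; 5.2 -38.3 4.4 -0.0054 0.0369 0.0209; 4.2 -38.5 4.3 -0.0054 0.0369 0.0209; 3.3 -38.6 4.3 -0.0054 0.0369 0.0209; 2.3 -38.6 4.1 -0.0054 0.0369 0.0209; 1.4 -38.7 4.0 -0.0054 0.0369 0.0209; 0.4 -38.7 3.8 -0.0054 0.0369 0.0209; -0.6 -38.8 3.6 -0.0054 0.0369 0.0209; -1.5 -38.8 3.4 -0.0054 0.0369 0.0209; -2.4 -38.7 3.1 -0.0054 0.0369 0.0209; -3.3 -38.7 2.8 -0.0054 0.0369 0.0209; -4.2 -38.6 2.4 -0.0054 0.0369 0.0209; -5.1 -38.5 2.0 -0.0054 0.0369 0.0209
```

Request:
{"method": "move_arm", "body": {
  "rows": "7.1 -38.0 4.3 -0.0054 0.0369 0.0209; 6.2 -38.2 4.4 -0.0054 0.0369 0.0209; 5.2 -38.3 4.4 -0.0054 0.0369 0.0209; 4.2 -38.5 4.3 -0.0054 0.0369 0.0209; 3.3 -38.6 4.3 -0.0054 0.0369 0.0209; 2.3 -38.6 4.1 -0.0054 0.0369 0.0209; 1.4 -38.7 4.0 -0.0054 0.0369 0.0209; 0.4 -38.7 3.8 -0.0054 0.0369 0.0209; -0.6 -38.8 3.6 -0.0054 0.0369 0.0209; -1.5 -38.8 3.4 -0.0054 0.0369 0.0209; -2.4 -38.7 3.1 -0.0054 0.0369 0.0209; -3.3 -38.7 2.8 -0.0054 0.0369 0.0209; -4.2 -38.6 2.4 -0.0054 0.0369 0.0209; 0 0 0 0 0 0; 0 0 0 0 0 0; 0 0 0 0 0 0"
}}

```text
time_s: 10.02
ee_pos: [0.4803, 0.2462, 0.2418]
eef_rot: [3.14, -0.48, -0.013]
force: [-0.2, 0.5, -2.1]
grip_width: 0.0137
```

```bash
python3 - <<'E'
from tgt import *
state();p,r=target(.045);plan(p,r,n=4)
E
python3 snap.py w6
```

```text
t 10.025 tcp in panel mm [ -0.6 -23.7 182.8] h 61.8 roterr [ 0.0042 -0.0438 -0.0103] F panel [-1.2  0.5 -1.7] 0.013672133715845513
1.4 -5.9 4.2 -0.0011 0.0110 0.0026; 1.3 -5.9 4.2 -0.0011 0.0110 0.0026; 1.3 -5.9 4.2 -0.0011 0.0110 0.0026; 1.2 -5.9 4.2 -0.0011 0.0110 0.0026
10.025 [0.48032211 0.2461664  0.24176434] [ 3.14015879 -0.47974187 -0.01254587] [-0.19102881  0.53975494 -2.11218178] 0.013672133715845513
```

View pics/w6.png

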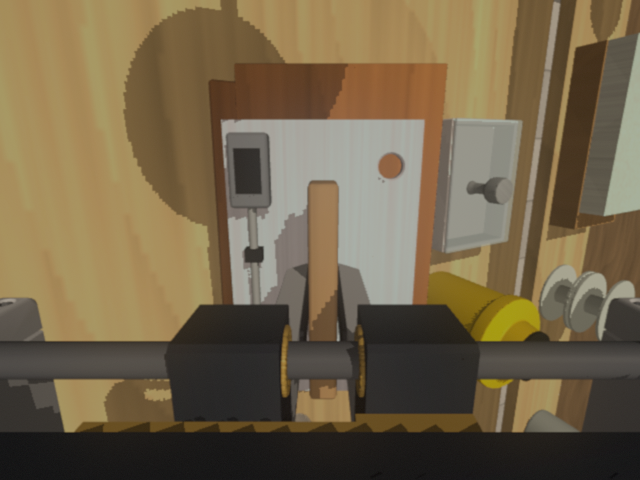

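The plate is over the face with its left hole at (390,165), and no pin shows yet. I'll align it at h=45 mm.

Request:
{"method": "move_arm", "body": {
  "rows": "1.4 -5.9 4.2 -0.0011 0.0110 0.0026; 1.3 -5.9 4.2 -0.0011 0.0110 0.0026; 1.3 -5.9 4.2 -0.0011 0.0110 0.0026; 1.2 -5.9 4.2 -0.0011 0.0110 0.0026; 0 0 0 0 0 0; 0 0 0 0 0 0"
}}

```text
time_s: 10.82
ee_pos: [0.4948, 0.2703, 0.2285]
eef_rot: [-3.142, -0.527, -0.027]
force: [0.3, 0.1, -2.2]
grip_width: 0.0136
```

```bash
python3 - <<'E'
from tgt import *
state();p,r=target(.036);plan(p,r,n=2)
E
python3 snap.py w7
```

```text
t 10.825 tcp in panel mm [  4.8   0.8 164.3] h 43.3 roterr [-0.0013  0.0032  0.0023] F panel [-0.8  0.1 -2.1] 0.013597984786093732
-0.4 0.4 3.7 0.0006 -0.0016 -0.0011; -0.4 0.4 3.7 0.0006 -0.0016 -0.0011
10.825 [0.49478758 0.27026188 0.22849926] [-3.14151992 -0.52682669 -0.02694954] [ 0.32771065  0.05616176 -2.18708606] 0.013597984786093732
```

View pics/w7.png

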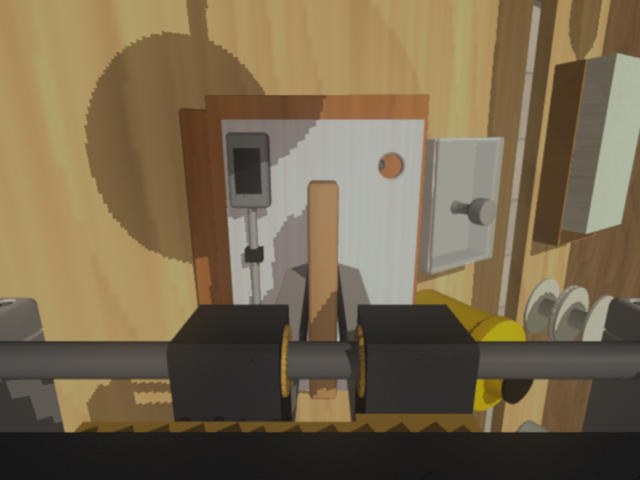

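```bash
cat > chk.py <<'E'
import sys
from tgt import *
c=load(sys.argv[1]+'.npz');T=campose(c,c['ee'],c['rot'])
print('pin tip px',proj(c,T,Mp@[.04,.06,.022]+tp),'foot',proj(c,T,Mp@[.04,.06,0]+tp))
print('panel far-left/top corners',proj(c,T,np.array([[-.075,.105,0],[.075,.105,0]])@Mp.T+tp))
Th=c['hand_eye'];print('hole top px',proj(c,Th,[[.038-.0019,-.06,.115]]),'bottom',proj(c,Th,[[.038-.0019,-.06,.121]]))
cv2.imwrite('pics/'+sys.argv[1]+'z.png',cv2.resize(c['color'][140:190,360:420],None,fx=12,fy=12,interpolation=2))
E
python3 chk.py w7
```

```text
pin tip px [[379.49012703 164.9219464 ]] foot [[374.41195337 163.48268742]]
panel far-left/top corners [[204.1426063   95.11453482]
 [429.11725978  94.47879306]]
hole top px [[389.84178482 166.16988086]] bottom [[387.89576692 165.67133922]]
```

View pics/w7z.png

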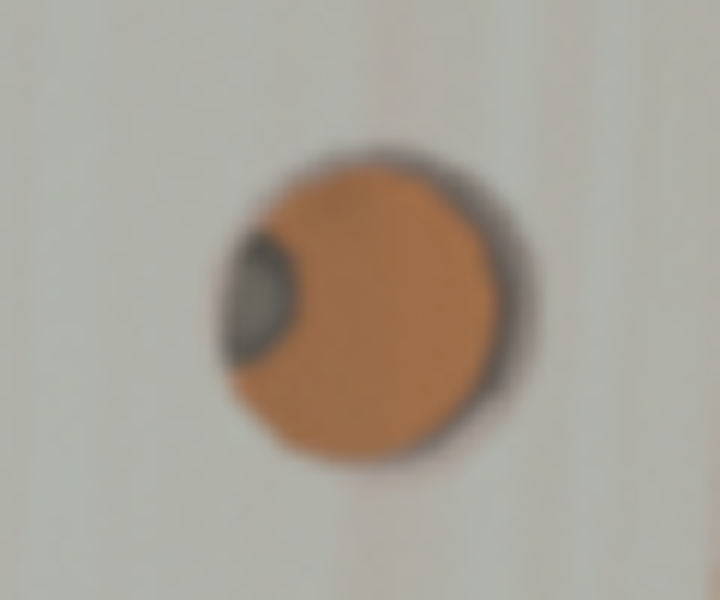

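The pin tip shows at the left of the hole, about (381,165), which matches the model prediction given the parallax. Descending.

Request:
{"method": "move_arm", "body": {
  "rows": "-0.4 0.4 5 0.0006 -0.0016 -0.0011; -0.4 0.4 5 0.0006 -0.0016 -0.0011; 0 0 5 0 0 0; 0 0 0 0 0 0; 0 0 0 0 0 0"
}}

```text
time_s: 11.5
ee_pos: [0.5021, 0.2688, 0.2142]
eef_rot: [3.142, -0.523, -0.025]
force: [0.4, -0.4, -2.4]
grip_width: 0.0138
```

```bash
python3 - <<'E'
from tgt import *
state();p,r=target(.014);plan(p,r,n=3)
E
python3 snap.py w8; python3 chk.py w8
```

```text
t 11.5 tcp in panel mm [  4.   -0.5 148.3] h 27.3 roterr [-0.0003 -0.0003  0.0004] F panel [-0.8 -0.4 -2.3] 0.013826805234853629
-0.0 -0.2 4.4 0.0001 0.0001 -0.0001; -0.0 -0.2 4.4 0.0001 0.0001 -0.0001; -0.0 -0.2 4.4 0.0001 0.0001 -0.0001
11.5 [0.50211976 0.26878843 0.21420105] [ 3.14153853 -0.52326026 -0.02475838] [ 0.40509757 -0.41401143 -2.39250646] 0.013826805234853629
pin tip px [[386.22555853 164.26607552]] foot [[380.27315557 162.8207732 ]]
panel far-left/top corners [[198.0624951   89.10408213]
 [439.49163317  88.77214128]]
hole top px [[389.84807443 166.17675543]] bottom [[387.90186222 165.67804902]]
```

View pics/w8z.png

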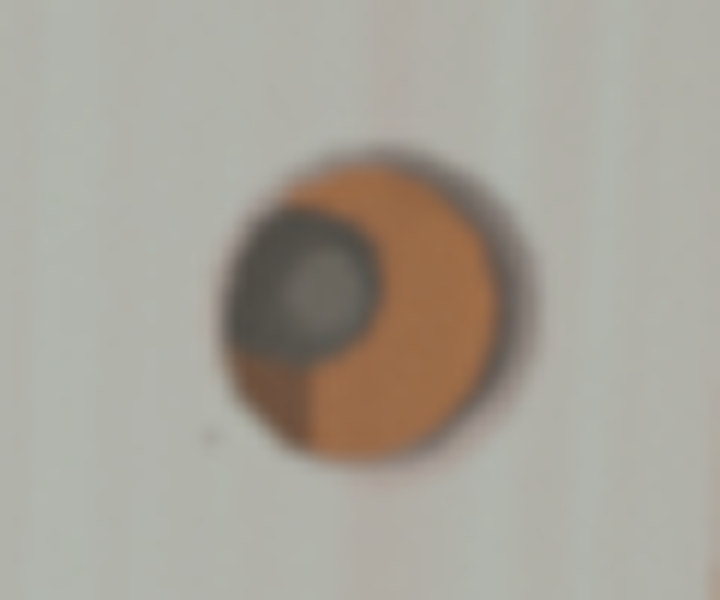

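The tip at (386,164) matches the prediction within 1 px, and the hole is aligned to under 1 mm. Continuing down.

Request:
{"method": "move_arm", "body": {
  "rows": "0 -0.2 4 0 0 0; 0 -0.2 4 0 0 0; 0 0 4 0 0 0; 0 0 0 0 0 0; 0 0 0 0 0 0"
}}

```text
time_s: 12.18
ee_pos: [0.5085, 0.2691, 0.2031]
eef_rot: [-3.142, -0.523, -0.025]
force: [-1.0, -0.1, -2.3]
grip_width: 0.0138
```

```bash
python3 - <<'E'
from tgt import *
state();p,r=target(.003);plan(p,r,n=3)
E
python3 snap.py w9; python3 chk.py w9; python3 snap.py s9 side
```

```text
t 12.175 tcp in panel mm [  4.   -0.  135.5] h 14.5 roterr [-0.0001 -0.0002  0.0003] F panel [-2.  -0.1 -1.5] 0.013776947955194553
-0.0 -0.0 3.8 0.0000 0.0001 -0.0001; -0.0 -0.0 3.8 0.0000 0.0001 -0.0001; -0.0 -0.0 3.8 0.0000 0.0001 -0.0001
12.175 [0.50852803 0.26912904 0.20310995] [-3.14156844 -0.52338158 -0.02464023] [-0.96683949 -0.07041452 -2.31445505] 0.013776947955194553
pin tip px [[390.24551277 166.20007266]] foot [[383.54526695 164.48366043]]
panel far-left/top corners [[190.48714062  86.37197508]
 [446.52758663  86.05040059]]
hole top px [[389.84795861 166.17704126]] bottom [[387.90175188 165.67832709]]
12.225 [0.50851704 0.26911299 0.20314481] [-3.14154303 -0.52339513 -0.02468791] [-0.28040012 -1.27514365 -2.7760097 ] 0.013892480801899823
```

View pics/w9z.png

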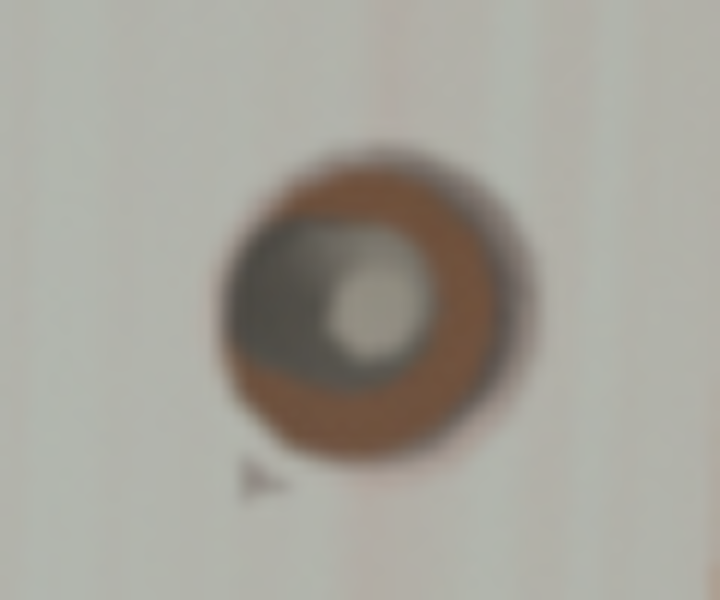

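View pics/s9.png

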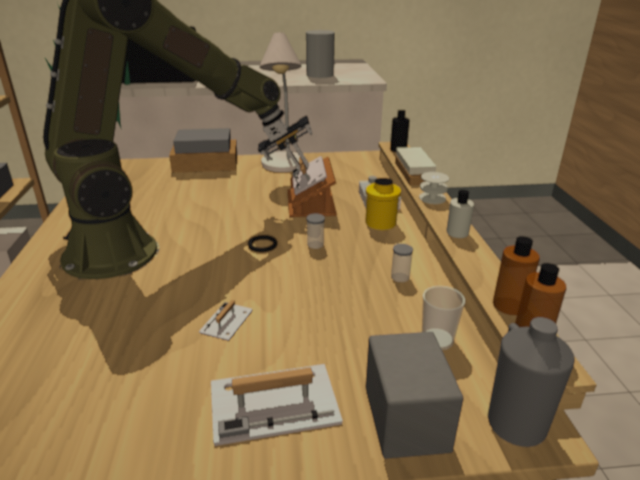

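The left pin tip is centred in the hole, both at about (391,165), and contact force is low. Going on.

Request:
{"method": "move_arm", "body": {
  "rows": "0 0 3 0 0 0; 0 0 3 0 0 0; 0 0 3 0 0 0; 0 0 0 0 0 0; 0 0 0 0 0 0"
}}

```text
time_s: 12.9
ee_pos: [0.5133, 0.269, 0.1949]
eef_rot: [-3.141, -0.524, -0.025]
force: [0.1, -0.4, -2.8]
grip_width: 0.0137
```

```bash
python3 - <<'E'
from tgt import *
state()
E
```

```text
t 12.9 tcp in panel mm [  4.   -0.  125.9] h 4.9 roterr [-0.     -0.0001  0.0003] F panel [-1.3 -0.4 -2.4] 0.01368247881926105
```

Request:
{"method": "move_arm", "body": {
  "rows": "0 0 1.5 0 0 0; 0 0 1.5 0 0 0; 0 0 0 0 0 0"
}}

```text
time_s: 13.28
ee_pos: [0.5149, 0.269, 0.1922]
eef_rot: [-3.141, -0.524, -0.025]
force: [-0.3, -0.4, -3.5]
grip_width: 0.0135
```

```bash
python3 - <<'E'
from tgt import *
state()
E
```

```text
t 13.275 tcp in panel mm [  4.1  -0.  122.9] h 1.9 roterr [0.0001 0.0001 0.0004] F panel [-2.  -0.4 -2.9] 0.013518450291178017
```

Request:
{"method": "move_arm", "body": {
  "rows": "0 0 1 0 0 0; 0 0 0.5 0 0 0; 0 0 0.5 0 0 0; 0 0 0 0 0 0"
}}

```text
time_s: 13.78
ee_pos: [0.5155, 0.2691, 0.1913]
eef_rot: [-3.142, -0.524, -0.025]
force: [0.1, 0.2, -2.1]
grip_width: 0.0139
```

```bash
python3 - <<'E'
from tgt import *
state()
E
```

```text
t 13.775 tcp in panel mm [4.100e+00 1.000e-01 1.217e+02] h 0.7 roterr [-0.0002  0.0002  0.0004] F panel [-0.9  0.2 -1.8] 0.013947649078765738
```

Request:
{"method": "move_arm", "body": {
  "rows": "0 0 1 0 0 0; 0 0 0.7 0 0 0; 0 0 0 0 0 0; 0 0 0 0 0 0"
}}

```text
time_s: 14.28
ee_pos: [0.5157, 0.2692, 0.1913]
eef_rot: [3.141, -0.524, -0.025]
force: [0.6, 0.8, -1.9]
grip_width: 0.0136
```

```bash
python3 - <<'E'
from tgt import *
state()
E
```

```text
t 14.275 tcp in panel mm [  4.3   0.2 121.7] h 0.7 roterr [-0.0006  0.0004  0.0007] F panel [-0.5  0.8 -1.9] 0.013579599710733914
```

Request:
{"method": "move_arm", "body": {
  "rows": "0 0 1.5 0 0 0"
}}

```text
time_s: 14.4
ee_pos: [0.5159, 0.2693, 0.1912]
eef_rot: [3.141, -0.524, -0.025]
force: [-42.3, -6.0, 38.2]
grip_width: 0.0138
```

```bash
python3 - <<'E'
from tgt import *
state()
E
python3 snap.py w10;python3 chk.py w10
```

```text
t 14.4 tcp in panel mm [  4.3   0.3 121.5] h 0.5 roterr [-0.0011  0.0002  0.001 ] F panel [-17.4  -7.1  54.1] 0.01375874778910988
14.4 [0.51585275 0.26932347 0.19116376] [ 3.14104993 -0.52380808 -0.02547372] [-42.31672717  -6.04542541  38.16094805] 0.01375874778910988
pin tip px [[394.46445837 167.99841518]] foot [[386.845861   165.93582554]]
panel far-left/top corners [[180.03425219  82.44290799]
 [454.49984812  81.90256451]]
hole top px [[389.84717957 166.1740421 ]] bottom [[387.90099103 165.67540514]]
```

View pics/w10.png

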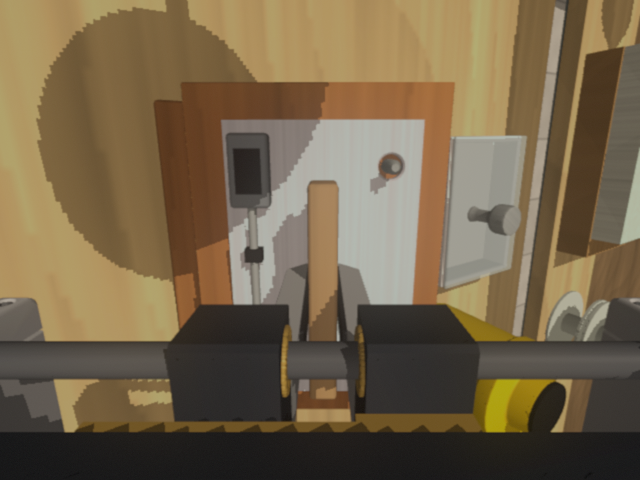

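The plate is seated with 54 N of pressing force, and the left pin is through the hole at (396,166). I'll relieve the pressure, then open.

Request:
{"method": "move_arm", "body": {
  "rows": "0 0 0 0 0 0; 0 0 0 0 0 0; 0 0 0 0 0 0"
}}

```text
time_s: 14.82
ee_pos: [0.5158, 0.2694, 0.1913]
eef_rot: [3.141, -0.524, -0.025]
force: [-0.4, -0.8, 0.6]
grip_width: 0.0137
```

Request:
{"method": "move_arm", "body": {
  "rows": "0 0 0 0 0 0; 0 0 0 0 0 0; 0 0 0 0 0 0; 0 0 0 0 0 0; 0 0 0 0 0 0; 0 0 0 0 0 0",
  "grip": 0.2
}}

```text
time_s: 15.58
ee_pos: [0.5164, 0.2695, 0.1916]
eef_rot: [-3.141, -0.525, -0.026]
force: [0.5, -0.4, 0.4]
grip_width: 0.0566
```

```bash
python3 - <<'E'
from tgt import *
state()
E
python3 snap.py w11;python3 fitg.py w11
```

```text
t 15.575 tcp in panel mm [  5.    0.5 121.6] h 0.6 roterr [-0.0004  0.0018  0.0012] F panel [ 0.6 -0.4  0.1] 0.05656423614507096
15.575 [0.51638717 0.26946441 0.19164351] [-3.14126284 -0.52535795 -0.02566959] [ 0.49260641 -0.39337676  0.38600107] 0.05656423614507096
plate depth pts (tool) [-0.0139 -0.0795  0.1153] [ 0.0409 -0.0768  0.115 ] [ 0.0441 -0.0115  0.1135] [ 0.0351 -0.0092  0.0714]
[[178.84676  83.     ]
 [451.93158  83.     ]]
plane z=ax+by+c [-0.00213853 -0.0282136   0.11543479]
nominal px [[224.17954712 119.3875934 ]
 [426.72272388 119.22807464]
 [393.16873198 166.15476335]]
fit dx dy dyaw z [-0.00445913 -0.01014322  0.00084296  0.06762066]
fit dx dy dyaw [-0.00549907 -0.01939959  0.00190201] [ 32.70338989  -2.31550961 -32.67148196  -2.07956109] [385.03553238 130.16524721]
```

View pics/w11.png

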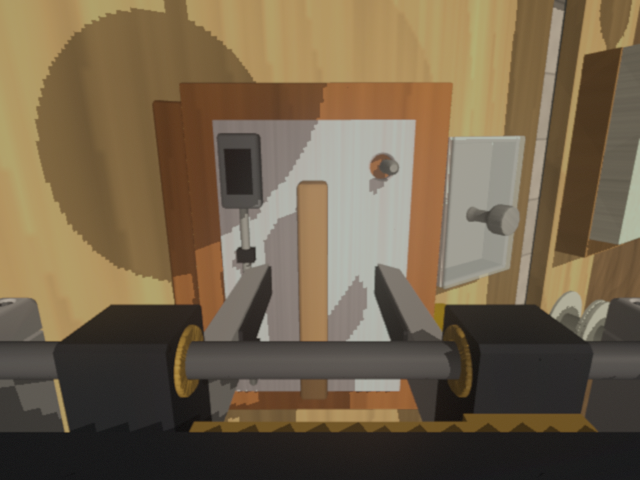

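After release the plate slid a few mm and hangs on the pins, with the bar clear of both fingers. Retracting square to the face.

Request:
{"method": "move_arm", "body": {
  "rows": "-3 0 -8 0 0 0; 0 0 -15 0 0 0; 0 0 -25 0 0 0; 0 0 -30 0 0 0; 0 0 -30 0 0 0; 0 0 -30 0 0 0; 0 0 0 0 0 0; 0 0 0 0 0 0"
}}

```text
time_s: 16.62
ee_pos: [0.4393, 0.2712, 0.3178]
eef_rot: [-3.138, -0.528, -0.026]
force: [0.1, -0.0, -0.1]
grip_width: 0.0561
```

```bash
python3 snap.py w12; python3 snap.py t12 top; python3 snap.py s12 side
python3 - <<'E'
from h import *
c=load('t12.npz');cv2.imwrite('pics/t12.png',c['color'])
E
```

```text
16.625 [0.43933833 0.27124568 0.31784152] [-3.13783183 -0.5278711  -0.02579351] [ 0.12288159 -0.01135769 -0.12180889] 0.05611898580203969
16.675 [0.4394684  0.27123405 0.31783324] [-3.13786284 -0.52784414 -0.02596854] [ 0.16248208 -0.19355878  0.87750342] 0.05641399465544951
16.725 [0.43958839 0.27121482 0.31753909] [-3.13823422 -0.52738006 -0.02595868] [ 0.43777921  0.35230466 -0.66196729] 0.057044619426264265
```

View pics/w12.png

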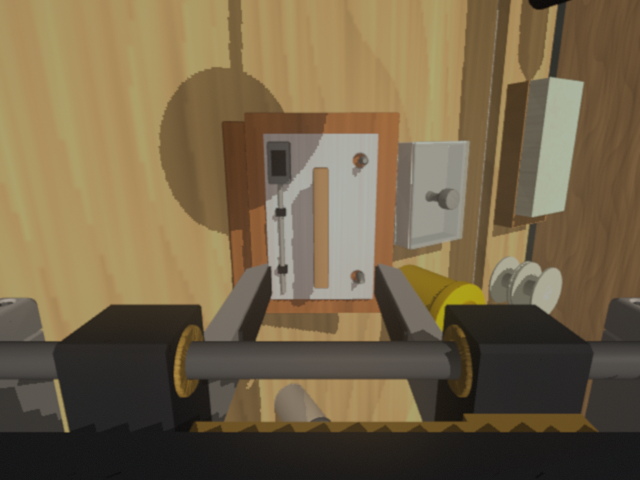

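View pics/s12.png

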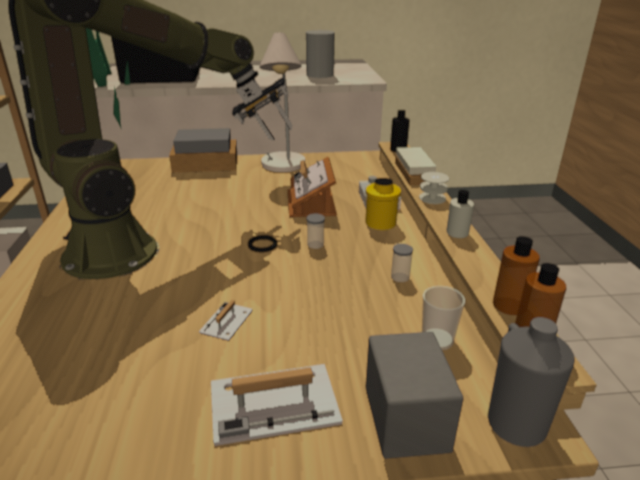

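Both pins come through, at (361,160) and (358,277), and the bystanders look unmoved. I'll check flatness by depth.

```bash
python3 - <<'E'
from tgt import *
c=load('w12.npz');T=campose(c,c['ee'],c['rot']);P=cloud(c,T);Q=(P-tp)@Mp
def fit(m):
    for _ in range(5):
        c0=m.mean(0);V=np.linalg.svd(m-c0,full_matrices=False)[2];n=V[2]*np.sign(V[2][2]);d=abs((m-c0)@n);m=m[d<.0025]
    return n,c0,len(m)
x,y,z=Q[...,0],Q[...,1],Q[...,2]
rim=Q[((abs(y)<.1)&(abs(x)<.073)&((y>.09)|(x>.062)|(x<-.065))&(abs(z)<.006))]
pla=Q[(abs(y)<.08)&(x>-.01)&(x<.05)&(z>.000)&(z<.013)&(c['z_map']>0)]
a,b=fit(rim),fit(pla);print(a,b,'angle',np.arccos(a[0]@b[0]))
print('height of plate top over face',(b[1]-a[1])@a[0])
for f in('top0','t12'):
    d=load(f+'.npz');Pt=cloud(d,campose(d));print(f,[Pt[v,u].round(4) for v,u in((228,278),(150,348),(286,262),(140,228))])
# edges in panel frame
hsv=cv2.cvtColor(c['color'],cv2.COLOR_BGR2HSV)
m=((hsv[...,1]<60)&(z>-.003)&(z<.012)&(abs(x)<.074)&(abs(y)<.1)).astype(np.uint8)
q=np.argwhere(m[130:260])+[130,0];X=Q[q[:,0],q[:,1]];print('plate x range',np.percentile(X[:,0],[.5,99.5]),'y max',np.percentile(X[:,1],99.5))
cv2.imwrite('pics/w12z.png',np.hstack([cv2.resize(c['color'][145:175,345:375],None,fx=12,fy=12,interpolation=2),cv2.resize(c['color'][262:292,345:375],None,fx=12,fy=12,interpolation=2)]))
E
```

```text
(array([8.98925127e-04, 1.44569215e-03, 9.99998551e-01]), array([0.00591408, 0.05162554, 0.00113947]), 4188) (array([0.00177775, 0.00182118, 0.99999676]), array([0.02518512, 0.00782382, 0.00716523]), 6939) angle 0.0009556801777704056
height of plate top over face 0.005979744570019579
top0 [array([ 0.5625, -0.008 ,  0.0859]), array([ 0.7573, -0.19  ,  0.0892]), array([0.4168, 0.0429, 0.0106]), array([0.7767, 0.1064, 0.1363])]
t12 [array([ 0.5626, -0.008 ,  0.0852]), array([ 0.7587, -0.1904,  0.084 ]), array([0.4169, 0.0425, 0.0142]), array([0.776 , 0.106 , 0.1388])]
plate x range [-0.05586011  0.0532168 ] y max 0.08451283822810036
```

View pics/w12z.png

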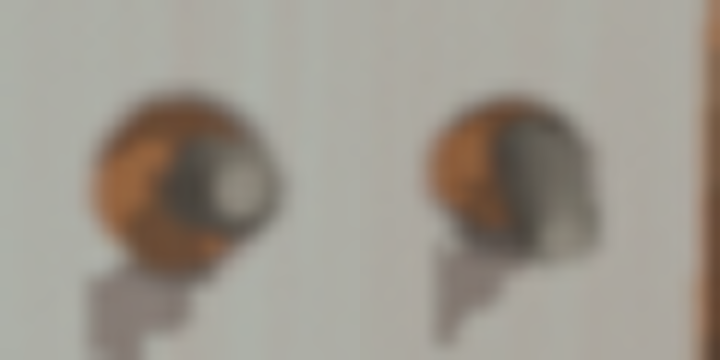

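The plate's top lies 6.0 mm above the face (exactly its thickness) and 0.001 rad from parallel. It hangs against the upper side of both pins, and the bystanders haven't moved.

```bash
python3 -c "
from station import ctrl
print(ctrl.hand_in())"
```

```text
the job is handed in; nothing more can be done
None
```

The middle-sized thermometer holder is hanging on the stand by both holes, thermometer along the bottom, and I have handed the job in. The hand-in gives no verdict. I gripped the bar handle, lowered the plate square to the face onto both pins, opened the gripper and backed away, finishing at about 17 s of the 45 s.

**Last checks:**
- **Pins:** The wrist picture shows both pins through their holes. On release the plate slid a few mm down the slope and now hangs from both pins. With 14 mm holes on 8 mm pins, each hole can sit at most about 3 mm off centre, inside the 6 mm limit.
- **Flatness:** By the depth reading the plate is 0.001 rad from the face. Its top stands 6.0 mm above the face, which is the plate's own thickness.
- **Bystanders:** Both canisters, the ring and the tank show no visible shift in the top and side pictures.
- **Gripper:** It was clear of everything when I handed in, with the wrist force near zero.

**Where things disagreed:**
- **Force peak:** While checking for contact I pressed the held plate on the face with about 54 N for one step, then relieved it. That is below the 120 N wrist limit. The 40 N limit is for the arm or gripper body pressing on something; here only the held plate touched the stand.
- **Camera offset:** After the grasp the wrist camera showed the holder about 2 mm off along the jaw direction. I allowed for this when placing it.

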